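# Set up the dry-block heater and present a fresh drying pan

### The job

Set the heater up for drying a sample: lower the loose aluminium block fully home into the well of the dry-block heater and let go of it. Then peel the top pan off the nested stack by its corner lug: raise that corner a good 2 cm while the opposite corner still sits down in the stack, so that the corner snaps let go one after another and the other pans stay standing where they are. Bring the pan over the seated block and finish still holding it there, level, centred, about 5 cm clear above the block, ready for me to pour the sample in, and leave the other things on the bench alone.

Things in the scene. Friction and masses are not known exactly. Their poses are not given: they have to be found in the camera images.
- heat_block: loose solid aluminium block, plain and flat-topped, 50 (x) x 80 (y) x 45 mm (z), lower edges bevelled 3 mm; 0.42 kg. Origin at the centre of its underside, z up. It is the same either way round. Standing on the bench at the start; seated in the well it stands 23 mm proud of the heater's dark top.
- block_top (a point): centre of the block's flat top face, 45 mm above the block's origin
- heater: dry-block heater fixed to the bench: low white housing (x -105 to 64, y -64 to 64 mm), sloped grey panel on its -x side, dark level metal top 104 x 118 mm, 62 mm above the bench, with the rectangular well: 53 (x) x 83 (y) x 22 mm deep, sides along the heater's x and y, so the block has 1.5 mm of play each side. Origin on the bench under the well's centre.
- well_floor (a point): centre of the flat floor of the heater's well, 40 mm above the bench; axes as the heater's
- pan_stack: the four lower pans of the nested stack of plain metal drying pans, one loose thing of about 0.55 kg, upright on the bench. Origin at the centre of its underside; axes as the top pan's. Pans lie 14 mm above one another, and the lower lugs lie exactly below the top one: the next lug's top is 14 mm lower than the top lug's, so grip only the upper 12 mm.
- top_pan: top pan of the stack: flared, corners cut by 10 mm, floor 66 (x) x 90 (y), rim 78 x 102, 24 mm deep, 0.13 kg; grip lug at its (-x, -y) corner. Origin at the centre of its underside (56 mm above the bench when nested), z up. Sprung snaps in its four corners hold it, 2 N each, free once that corner is some 5 mm up; together they outweigh the lower pans, but peeling takes only 2.5 N at the lug.
- pan_lug (a point): centre of the top face of the top pan's grip lug, at (-44, -56, 33) mm in the pan's frame (its axes). The lug is an upright block 10 mm thick, 24 mm long, 12 mm high (z = 21 to 33 mm of the pan); it points straight out from the corner along (-1, -1, 0), so fingers close across the 10 mm, along (1, -1, 0). Free at both sides and its outer end.
- pan_far_corner (a point): rim of the top pan at the corner diagonally across from the lug, at (32, 44, 24) mm in the top pan's frame
- white_pot: bystander: white screw pot, 54 mm wide, 74 mm high; origin at the centre of its underside
- orange_vial: bystander: clear vial with a screw cap, 38 mm wide, 66 mm high; origin at the centre of its underside
Mind the look-alikes: they are no part of the job. What is shaped like the heat_block but blue or turquoise is not meant.

How it is judged:
On the way, in this order (a step that is already met when the one before it is completed fails the run):
1. the block sits fully home in the heater's well, upright, and the fingers have let go of it (z of heat_block in the frame of well_floor below 0.004 m and horizontal distance between heat_block and well_floor below 0.005 m and angle between heat_block's own z axis and vertical below 0.05 rad and angle between the y axis of heat_block and the y axis of heater, either way round below 0.1 rad and contact force between the fingers and heat_block below 0.1 N), for 0.2 s.
2. the lug corner of the top pan is up by at least 16 mm while its opposite corner is still within 5 mm of its nested height (z of pan_lug in the frame of pan_stack above 0.105 m and z of pan_far_corner in the frame of pan_stack below 0.085 m), for 0.1 s.
At the end, for the whole second after the job is handed in: Block seated (4 mm of the floor, 5 mm of the centre, upright); top pan held by the fingers alone, at rest, level to 0.17 rad, centred over the block to 30 mm, its underside 20 to 90 mm above the block's top; the other four pans upright within 25 mm of where they stood (z of heat_block in the frame of well_floor below 0.004 m and horizontal distance between heat_block and well_floor below 0.005 m and angle between each of heat_block, pan_stack's own z axis and vertical below 0.05 rad and angle between the y axis of heat_block and the y axis of heater, either way round below 0.1 rad and horizontal distance between top_pan and block_top below 0.03 m and z of top_pan in the frame of block_top between 0.02 and 0.09 m and angle between top_pan's own z axis and vertical below 0.17 rad and linear speed of top_pan below 0.03 m/s and contact force between the fingers and top_pan above 1 N and contact force between top_pan and heat_block below 0.05 N and contact force between top_pan and heater below 0.05 N and contact force between top_pan and pan_stack below 0.05 N and distance of pan_stack from where it was at the start of the episode below 0.025 m); the arm keeps its last pose, push and grip.
It fails at once if the lower pans are lifted, dragged or tipped over (moved more than 40 mm, or tilted more than 0.25 rad) (distance of pan_stack from where it was at the start of the episode above 0.04 m or angle between pan_stack's own z axis and vertical above 0.25 rad).
It fails at once if a bystander is pushed more than 30 mm (distance of any of white_pot, orange_vial from where it was at the start of the episode above 0.03 m).
It also fails if it takes over 58 s, if anything falls off the work surface, if the arm or the gripper's body presses on something with over 40 N, if the wrist force passes 120 N, or if a joint passes its speed limit or range.

### The arm

A 7-joint arm with a two-finger parallel gripper is mounted at the origin on a cart in front of the work surface, level with it; the furniture and walls round the work are solid. World frame = base frame: x ahead of the robot, y to its left, z up, the work surface at z = 0. Lengths are in m, angles in rad, forces in N, time in s.
With the tool pointing down it reaches from about 0.35 to 0.9 m from the base axis. Payload 8.1 kg.
Tool frame: the origin (TCP) lies midway between the tips of the shut fingers; the grasp point (between the pads) lies 19 mm behind it; z points along the fingers, y is the direction in which the jaws open and shut (so a half turn about z gives the same grasp; the last joint's range is limited). The gripper opens to 92 mm and grips with 3 to 60 N. Pads are 19 mm wide; open, the fingers measure 130 mm over their backs; the gripper's body (75 mm by 190 mm) begins 47 mm behind the grasp point.
Start: joints at [1.241, 0.434, 0.025, 1.573, -0.012, 1.134, -0.075], TCP at [0.141, -0.609, 0.227] pointing down, gripper open.
Joint ranges: [-2.62, 2.62], [-0.44, 2.09], [-1.27, 1.32], [0.08, 2.57], [-1.32, 4.46], [0.12, 2], [-2.74, 2.74]. Speed limits (rad/s): [2.22, 2.22, 3.01, 3.01, 3.14, 3.14, 3.14].

### API

Orientations are given as a rotation vector (axis times angle).
In Python, from bench import r gives the robot as it stands.
- The arm moves only by the tool send_rows, never from a script. Its argument "deltas" is a list of rows, each a list of 5 numbers: the shift along the world's x, y, z normalised to -1 to 1, where 1 is 0.15 m, then the turn about the world's z normalised to -1 to 1, where 1 is 360 degrees, then the opening in per cent of the stroke, from 0 (shut) to 100 (fully open). In form: [[tx, ty, tz, spin, claw], ...]. A call has 1 to 10 rows; each row is the pose to reach, as a shift and turn from the pose commanded when the call began, turning the shorter way round; what a row does not reach only later rows make up. A row lasts 1/10 s, in which the tool goes at most 50 mm and 8.59 degrees, less where a joint would pass 70% of its speed; a pose out of reach is approached as far as the arm can. A call with a number of a shift or a turn outside -1 to 1 is refused whole. A call with a gripper value outside its range is refused whole. The fingers move at their own pace and stop on an object; "grip_force" is the grip in N (left out, the last holds). Time passes only in rows, so rows that repeat a pose let the fingers close. It gives the time, the measured TCP pose, the force and the opening at its end, in the units of the state.
- r.get_obs(): the state, without advancing time (a new reading comes with each control period).
- r.snapshot(name): name is "scene" or "side" or "wrist"; returns a dict with "color" (480x640x3 uint8, red, green, blue), "camera_matrix" (3x3 intrinsics, pixels), "distortion" ([k1, k2, p1, p2, k3] as OpenCV has them; the pictures are not rectified), "extrinsics" (4x4, takes a point from camera to world coordinates); the wrist camera has in their place "T_tool_cam" (4x4, takes a point from camera to tool coordinates, whose origin is the TCP and whose axes are the flange's). Camera axes: x right, y up, looking along -z (the intrinsics and any distortion apply to the point x, -y, -z); pixel columns grow to the right and rows downward; lengths in m; the calibration is good to about 2 mm. A picture is of the moment at which its call begins: read the wrist's pose just before it. There is no depth.
- r.close_job(): hands the job in, once; it reports no verdict.
The state is a dict: "time_s": time; "q": joint angles; "dq": joint speeds; "joint_torque": joint torques, N m; "ee_pos": TCP position; "ee_rot": TCP orientation; "force": force on the tool from outside, world axes, zero at the start; "moment": the same for the moment, N m; "grip_width": opening from 0.0 (shut) to 1.0 (fully open).
Only numpy, scipy, OpenCV 4.12 (cv2) and the standard library are available. Lean on these libraries where they do the work, as an engineer would, in place of code of your own. Each camera call takes 0.05 s, during which the arm holds its last target. There are 200 camera calls.

## Working session

There is one attempt and no reset: what is moved stays moved. The work goes in short steps, Python scripts to look and compute and a tool call to move; the robot and the scene stay as the last step left them, time stands still between calls to the robot, and variables do not carry over. Pictures are saved under pics/ and viewed, about 8 in all and at most 12, crops included, and the job is handed in when it is done.

Besides the shell and the picture viewer there is one more tool, called after ">>>" by a JSON object that holds its "name" and its "arguments", one argument or row to a line. send_rows: Moves the arm, as the interface text tells. Scaled input: -1 to 1 covers 0.15 m each way for a shift and 360 degrees each way for a turn. Its arguments: {"type":"object","properties":{"deltas":{"type":"array","items":{"type":"array","items":{"type":"number"}}},"grip_force":{"type":"number"}},"required":["deltas"]}

```bash
mkdir -p pics; ls; cat > h.py <<'E'
import numpy as np, cv2
from bench import r
from scipy.spatial.transform import Rotation as R
def snap(n):
    o=r.get_obs(); s=r.snapshot(n)
    if n=="wrist":
        T=np.eye(4);T[:3,:3]=R.from_rotvec(o["ee_rot"]).as_matrix();T[:3,3]=o["ee_pos"]
        s["extrinsics"]=T@s["T_tool_cam"]
    return s
def save(s,f,crop=None,k=1):
    c=s["color"][:,:,::-1]
    if crop: x0,y0,x1,y1=crop; c=c[y0:y1,x0:x1]
    c=cv2.resize(np.ascontiguousarray(c),None,fx=k,fy=k,interpolation=cv2.INTER_CUBIC); cv2.imwrite("pics/"+f,c)
def rays(s,p):
    u=cv2.undistortPoints(np.array(p,float).reshape(-1,1,2),np.array(s["camera_matrix"]),np.array(s["distortion"])).reshape(-1,2)
    d=np.c_[u[:,0],-u[:,1],-np.ones(len(u))]; E=np.array(s["extrinsics"])
    return E[:3,3],d@E[:3,:3].T
def onz(s,p,z):
    o,d=rays(s,p); return o+d*((z-o[2])/d[:,2])[:,None]
def proj(s,P):
    E=np.linalg.inv(s["extrinsics"]); c=np.atleast_2d(P)@E[:3,:3].T+E[:3,3]; c=c*[1,-1,-1]
    return cv2.projectPoints(c,np.zeros(3),np.zeros(3),np.array(s["camera_matrix"]),np.array(s["distortion"]))[0].reshape(-1,2)
E
python3 - <<'E'
from h import *
import pickle
for n in("scene","side","wrist"):
    s=snap(n); save(s,n+"0.png"); pickle.dump(s,open(n+"0.pkl","wb")); print(n,np.round(s["extrinsics"],3).tolist())
o=r.get_obs();print({k:np.round(v,3) for k,v in o.items()})
E
```

```text
pics
scene [[-0.9, 0.29, -0.324, 0.225], [-0.435, -0.6, 0.672, 0.693], [0.001, 0.746, 0.666, 0.724], [0.0, 0.0, 0.0, 1.0]]
side [[0.963, 0.176, -0.205, 0.255], [-0.269, 0.565, -0.78, -1.067], [-0.022, 0.806, 0.591, 0.95], [0.0, 0.0, 0.0, 1.0]]
wrist [[0.224, 0.931, 0.289, 0.217], [-0.975, 0.214, 0.065, -0.591], [-0.001, -0.296, 0.955, 0.384], [0.0, 0.0, 0.0, 1.0]]
{'time_s': np.float64(0.15), 'q': array([ 1.241,  0.435,  0.025,  1.574, -0.012,  1.134, -0.075]), 'dq': array([-0.001, -0.003,  0.001, -0.002, -0.002, -0.   ,  0.001]), 'joint_torque': array([ 2.0000e-03, -6.6826e+01,  9.8600e-01, -3.1469e+01, -6.1000e-02,
        3.9000e-02,  0.0000e+00]), 'ee_pos': array([ 0.14 , -0.609,  0.226]), 'ee_rot': array([-3.12 , -0.355,  0.   ]), 'force': array([-0.582,  0.018, -0.349]), 'moment': array([ 0.005,  0.021, -0.005]), 'grip_width': np.float64(1.0)}
```

View pics/scene0.png

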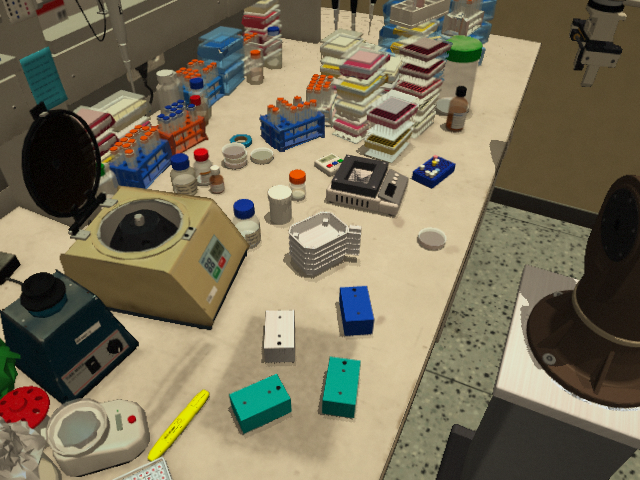

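View pics/side0.png

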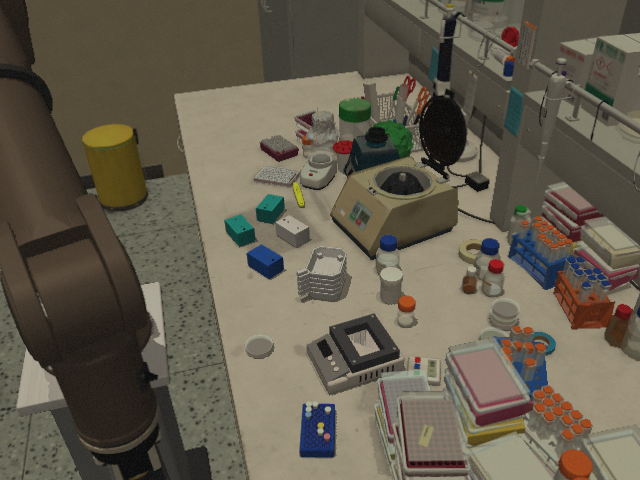

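The scene view shows four block-shaped things: silver (279,336), blue (356,310), and turquoise at (260,403) and (341,386). Only the silver one fits, since the coloured ones are look-alikes. The pan stack is at (322,243), the heater at (366,182), the pot at (279,205) and the vial at (297,185). Next I'll enlarge these.

```bash
python3 - <<'E'
import pickle,cv2,numpy as np
a=pickle.load(open("scene0.pkl","rb"))["color"][:,:,::-1];b=pickle.load(open("side0.pkl","rb"))["color"][:,:,::-1]
def c(i,x,y,w=100,h=75): return cv2.resize(np.ascontiguousarray(i[y:y+h,x:x+w]),(400,300),interpolation=cv2.INTER_CUBIC)
cv2.imwrite("pics/crop1.png",np.vstack([np.hstack([c(a,230,300),c(a,275,200)]),np.hstack([c(a,318,145),c(b,250,205)])]))
cv2.imwrite("pics/crop2.png",np.vstack([np.hstack([c(b,280,240),c(b,303,310)]),]))
E
```

```text
(no output)
```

View pics/crop1.png

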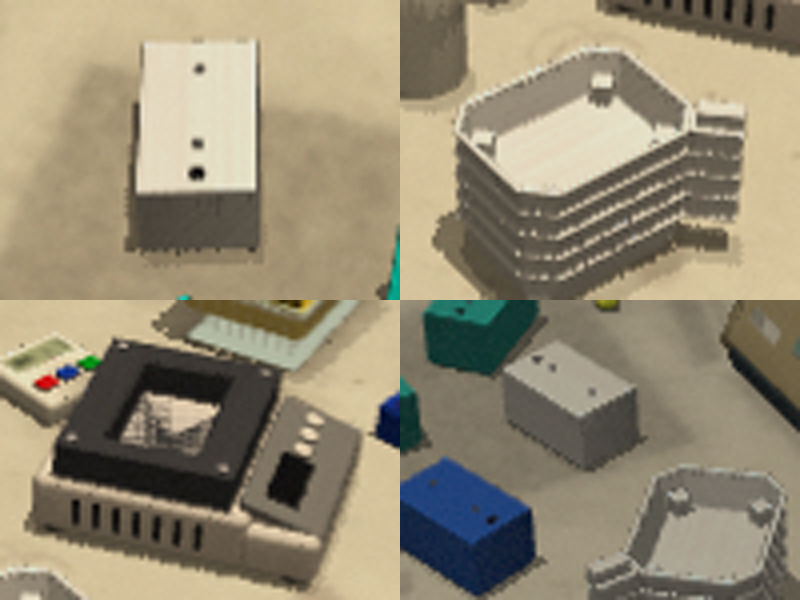

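View pics/crop2.png

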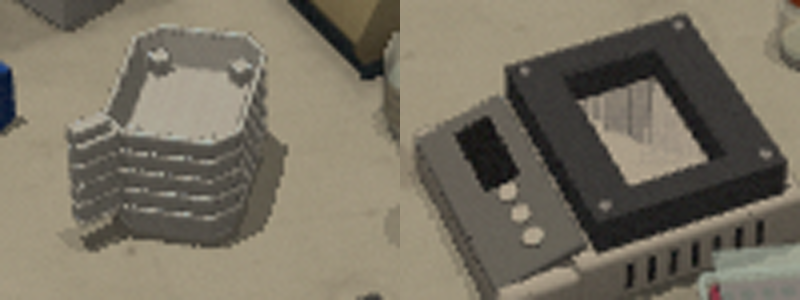

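The enlarged crops confirm that the silver block is the heat_block. They also show the dark heater plate with its four screws, the top pan's rim, and the lug at its corner. I'll turn these pixels into positions.

```bash
cat > m.py <<'E'
from h import *
import pickle
a=pickle.load(open("scene0.pkl","rb"));b=pickle.load(open("side0.pkl","rb"))
def f(s,pts,cr,of,z):
    p=(np.array(pts,float)-cr+.5)/4-.5+of; P=onz(s,p,z); return P
def rep(n,P):
    e=np.diff(np.vstack([P,P[:1]]),axis=0)[:,:2]
    print(n,"mean",P.mean(0).round(4),"len",np.linalg.norm(e,axis=1).round(3),"ang",np.degrees(np.arctan2(e[:,1],e[:,0])).round(1))
rep("blk sc",f(a,[(143,41),(257,40),(254,190),(137,190)],(0,0),(230,300),.045))
rep("blk si",f(b,[(505,371),(560,341),(637,381),(583,417)],(400,300),(250,205),.045))
rep("htr sc",f(a,[(123,346),(266,373),(222,468),(70,437)],(0,300),(318,145),.062))
rep("htr si",f(b,[(125,71),(278,23),(366,154),(206,206)],(0,0),(303,310),.062))
rep("lug sc",f(a,[(695,105),(742,103),(745,120),(697,125)],(400,0),(275,200),.089))
rep("lug si",f(b,[(68,130),(100,115),(118,125),(75,140)],(0,0),(280,240),.089))
rep("pan sc",f(a,[(458,105),(463,125),(520,190),(575,195),(690,125),(687,100),(622,52),(570,62)],(400,0),(275,200),.08))
rep("pan si",f(b,[(135,40),(150,27),(240,30),(265,50),(262,115),(238,135),(122,130),(105,108)],(0,0),(280,240),.08))
E
python3 m.py
python3 -c "
import pickle;s=pickle.load(open('wrist0.pkl','rb'));print(s['T_tool_cam'].round(3),s['camera_matrix'])"
```

```text
blk sc mean [0.5079 0.2364 0.045 ] len [0.05  0.079 0.048 0.079] ang [-153.4  116.5   26.   -62.1]
blk si mean [0.5097 0.2341 0.045 ] len [0.049 0.073 0.053 0.077] ang [  29.2  -58.5 -146.1  119.1]
htr sc mean [ 0.5503 -0.2345  0.062 ] len [0.088 0.102 0.089 0.101] ang [-173.4   95.8    6.3  -84.5]
htr si mean [ 0.5502 -0.2337  0.062 ] len [0.089 0.103 0.088 0.102] ang [   7.2  -84.1 -173.5   96.5]
lug sc mean [ 0.4744 -0.0101  0.089 ] len [0.023 0.013 0.024 0.015] ang [-150.4  118.3   34.8  -63.5]
lug si mean [ 0.4751 -0.0215  0.089 ] len [0.022 0.014 0.027 0.01 ] ang [  20.7  -57.4 -167.6   99.7]
pan sc mean [0.5407 0.0143 0.08  ] len [0.015 0.054 0.026 0.075 0.019 0.049 0.028 0.065] ang [ 126.9  147.1 -161.8 -112.6  -62.6  -24.6   42.8   57. ]
pan si mean [0.5442 0.0166 0.08  ] len [0.016 0.054 0.025 0.062 0.023 0.066 0.023 0.067] ang [  39.7  -20.5  -70.2 -108.9 -144.1  158.9  100.9   60.2]
[[-0.001  0.955  0.296  0.079]
 [ 1.     0.001 -0.     0.   ]
 [-0.     0.296 -0.955 -0.158]
 [ 0.     0.     0.     1.   ]] [[362.66673766   0.         314.52210126]
 [  0.         362.66673766 240.94031126]
 [  0.           0.           1.        ]]
```

>>> {"name": "send_rows", "arguments": {
  "deltas": [
    [0.91,0.83,0.3,0.077,100],
    [0.91,0.83,0.3,0.077,100],
    [0.91,0.83,0.3,0.077,100],
    [0.91,0.83,0.3,0.077,100],
    [0.91,0.83,0.3,0.077,100]
  ]
}}

```text
time_s: 0.65
ee_pos: [0.283, -0.4804, 0.2733]
ee_rot: [2.939, 1.107, 0.006]
force: [0.2, -0.8, -0.6]
grip_width: 0.998
```

>>> {"name": "send_rows", "arguments": {
  "deltas": [
    [0.91,0.83,0,0.077,100],
    [0.91,0.83,0,0.077,100],
    [0.91,0.83,0,0.077,100],
    [0.91,0.83,0,0.077,100],
    [0.91,0.83,0,0.077,100]
  ]
}}

```text
time_s: 1.15
ee_pos: [0.4175, -0.3554, 0.2717]
ee_rot: [-2.59, -1.777, -0.004]
force: [0.1, 0.2, -0.5]
grip_width: 0.996
```

>>> {"name": "send_rows", "arguments": {
  "deltas": [
    [0.91,0.83,0,0.077,100],
    [0.91,0.83,0,0.077,100],
    [0.91,0.83,0,0.077,100],
    [0.91,0.83,0,0.077,100],
    [0.91,0.83,0,0.077,100],
    [0.91,0.83,0,0.077,100]
  ]
}}

```text
time_s: 1.75
ee_pos: [0.5498, -0.2359, 0.2711]
ee_rot: [-2.099, -2.336, 0.001]
force: [-0.3, -0.5, 0.3]
grip_width: 1.003
```

```bash
cat >> h.py <<'E'
def jaw():
    M=R.from_rotvec(r.get_obs()["ee_rot"]).as_matrix(); return np.degrees(np.arctan2(M[1,1],M[0,1]))
def tcp(): return np.array(r.get_obs()["ee_pos"])
E
python3 - <<'E'
from h import *
import pickle
print(tcp().round(4),jaw())
s=snap("wrist"); save(s,"w1.png"); pickle.dump(s,open("w1.pkl","wb"))
print(proj(s,[[.5503,-.234,.062]]))
E
```

```text
[ 0.5498 -0.2359  0.2711] 6.130548912646996
[[316.88541168 208.1200259 ]]
```

View pics/w1.png

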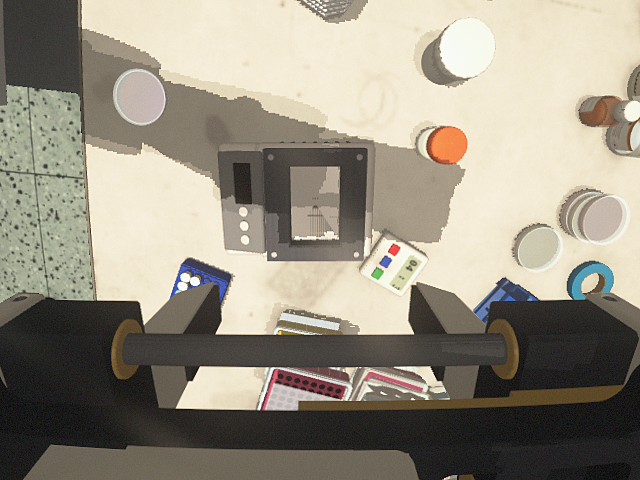

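The wrist view shows the heater plate, with screws near (271,157), (359,157), (366,254) and (274,255). I'll refine those to sub-pixel and then head for the block.

```bash
python3 - <<'E'
from h import *
import pickle
s=pickle.load(open("w1.pkl","rb")); g=s["color"].astype(float).mean(2)
P=[]
for x,y in[(271,157),(359,157),(366,254),(274,255)]:
    w=g[y-5:y+6,x-5:x+6]; w=np.clip(w-np.median(w)-25,0,None); Y,X=np.mgrid[y-5:y+6,x-5:x+6]; P.append(((w*X).sum()/w.sum(),(w*Y).sum()/w.sum()))
print(np.round(P,1)); Q=onz(s,P,.062); e=np.diff(np.vstack([Q,Q[:1]]),axis=0)
print(Q.round(4),Q.mean(0),np.linalg.norm(e,axis=1),np.degrees(np.arctan2(e[:,1],e[:,0])))
E
```

```text
[[270.3 157. ]
 [359.1 156.8]
 [366.3 252.4]
 [273.7 254.3]]
[[ 0.4987 -0.1874  0.062 ]
 [ 0.5863 -0.1778  0.062 ]
 [ 0.6081 -0.2763  0.062 ]
 [ 0.5097 -0.289   0.062 ]] [ 0.55069645 -0.2326273   0.062     ] [0.08812766 0.10085504 0.09930079 0.10227429] [   6.20402878  -77.50006258 -172.62605043   96.15230388]
```

>>> {"name": "send_rows", "arguments": {
  "deltas": [
    [-0.07,0.98,0,0.015,100],
    [-0.07,0.98,0,0.015,100],
    [-0.07,0.98,0,0.015,100],
    [-0.07,0.98,0,0.015,100]
  ]
}}

```text
time_s: 2.2
ee_pos: [0.5384, -0.0828, 0.2725]
ee_rot: [-1.979, -2.439, -0.003]
force: [-0.4, -0.7, 0.5]
grip_width: 1.0
```

>>> {"name": "send_rows", "arguments": {
  "deltas": [
    [-0.07,0.98,0,0.015,100],
    [-0.07,0.98,0,0.015,100],
    [-0.07,0.98,0,0.015,100],
    [-0.07,0.98,0,0.015,100],
    [-0.07,0.98,0,0.015,100]
  ]
}}

```text
time_s: 2.7
ee_pos: [0.5289, 0.0575, 0.2718]
ee_rot: [1.87, 2.524, -0.001]
force: [0.7, -1.3, -0.7]
grip_width: 1.003
```

```bash
python3 - <<'E'
from h import *
import pickle
print(tcp().round(4),jaw())
s=snap("wrist"); save(s,"w2.png"); pickle.dump(s,open("w2.pkl","wb"))
E
```

```text
[0.5289 0.0575 0.2718] 16.934911935792744
```

View pics/w2.png

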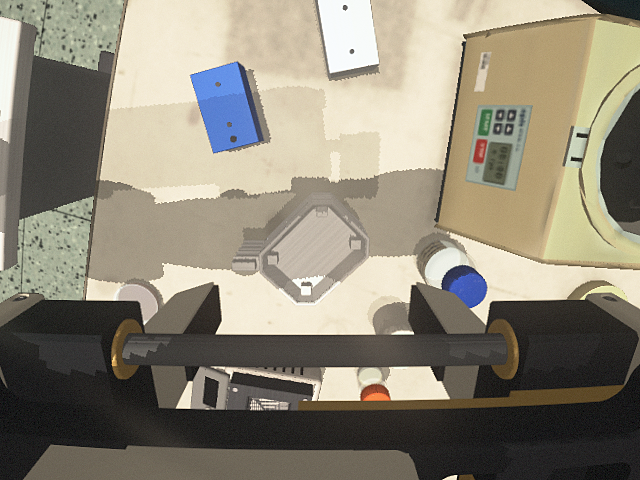

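This wrist view shows the stack at (313,247) with its lug at (246,255), the blue look-alike at (228,105), and the silver block partly in view at (348,35). Next I go above the silver block.

>>> {"name": "send_rows", "arguments": {
  "deltas": [
    [-0.13,0.99,-0.3,0.0294,100],
    [-0.13,0.99,-0.3,0.0294,100],
    [-0.13,0.99,-0.3,0.0294,100],
    [-0.13,0.99,-0.3,0.0294,100],
    [-0.13,0.99,-0.3,0.0294,100],
    [-0.13,0.99,-0.3,0.0294,100]
  ]
}}

```text
time_s: 3.35
ee_pos: [0.5107, 0.2041, 0.2267]
ee_rot: [1.633, 2.682, -0.002]
force: [0.1, -0.4, 0.7]
grip_width: 1.0
```

```bash
python3 - <<'E'
from h import *
import pickle
print(tcp().round(4),jaw())
s=snap("wrist"); save(s,"w3.png"); pickle.dump(s,open("w3.pkl","wb"))
c=s["color"].astype(int); h=cv2.cvtColor(s["color"],cv2.COLOR_RGB2HSV)
m=((h[...,2]>225)&(h[...,1]<22)).astype(np.uint8); m=cv2.morphologyEx(m,cv2.MORPH_OPEN,np.ones((3,3)))
C=cv2.findContours(m,0,2)[0]
for k in sorted(C,key=cv2.contourArea)[::-1][:4]:
    b=cv2.boxPoints(cv2.minAreaRect(k)); Q=onz(s,b,.045); e=np.diff(np.vstack([Q,Q[:1]]),axis=0)
    print(cv2.contourArea(k),b.round(0).tolist(),Q.mean(0).round(4),np.linalg.norm(e,axis=1).round(4),np.degrees(np.arctan2(e[:,1],e[:,0])).round(1))
E
```

```text
[0.5107 0.2041 0.2267] 27.32031578750045
2915.5 [[301.0, 141.0], [354.0, 141.0], [354.0, 199.0], [301.0, 199.0]] [0.5001 0.2475 0.045 ] [0.0481 0.0534 0.0502 0.0534] [  27.4  -61.  -152.7  116.7]
2420.5 [[221.0, 367.0], [298.0, 367.0], [298.0, 409.0], [221.0, 409.0]] [ 0.5456 -0.0045  0.045 ] [0.0861 0.0589 0.0906 0.0596] [  27.9  -63.6 -151.8  112. ]
1879.5 [[557.0, 0.0], [631.0, 0.0], [631.0, 41.0], [557.0, 41.0]] [0.6479 0.4776 0.045 ] [0.0733 0.0355 0.0741 0.0339] [  32.8  -54.7 -148.3  124.1]
79.5 [[181.0, 394.0], [195.0, 394.0], [195.0, 401.0], [181.0, 401.0]] [ 0.4773 -0.0559  0.045 ] [0.0166 0.0103 0.0168 0.0103] [  29.   -69.5 -150.9  109.7]
```

>>> {"name": "send_rows", "arguments": {
  "deltas": [
    [-0.02,0.21,-0.8,0,100],
    [-0.02,0.21,-0.8,0,100],
    [-0.02,0.21,-0.8,0,100],
    [-0.02,0.21,-0.8,0,100],
    [-0.02,0.21,-0.8,0,100]
  ]
}}

```text
time_s: 3.9
ee_pos: [0.5076, 0.237, 0.1076]
ee_rot: [1.632, 2.684, -0.0]
force: [0.7, 0.7, -0.2]
grip_width: 1.004
```

```bash
python3 - <<'E'
from h import *
import pickle
print(tcp().round(4),jaw(),np.array([.5075,.2356])-tcp()[:2])
s=snap("wrist"); save(s,"w4.png"); pickle.dump(s,open("w4.pkl","wb"))
a=np.radians(27.4);x=np.array([np.cos(a),np.sin(a),0]);y=np.array([-x[1],x[0],0])
q=[np.array([.5075,.2356,.045])+i*.025*x+j*.04*y for i,j in((1,1),(1,-1),(-1,-1),(-1,1))]
print(proj(s,q).round(0).tolist())
E
```

```text
[0.5076 0.237  0.1076] 27.409045363950774 [-9.20563624e-05 -1.44742163e-03]
[[356.0, 200.0], [352.0, 316.0], [279.0, 316.0], [275.0, 200.0]]
```

View pics/w4.png

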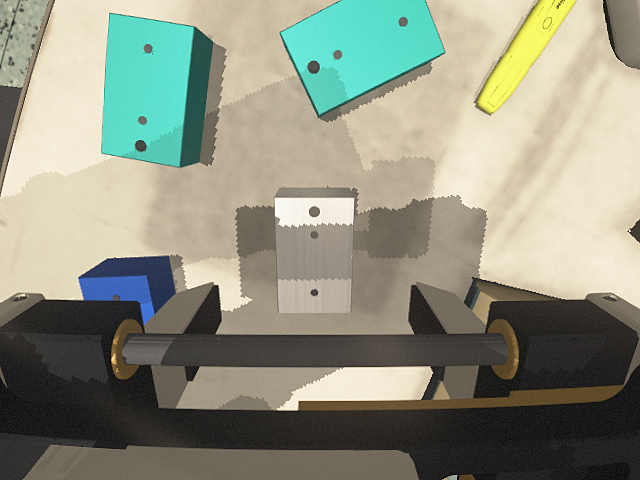

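Wrist view: the silver block's top corners are at (275,197), (353,197), (352,313) and (279,313), centred between the open fingers. I'll descend and grip.

>>> {"name": "send_rows", "arguments": {
  "deltas": [
    [0,0,-0.3,0,100],
    [0,0,-0.54,0,100],
    [0,0,-0.54,0,100],
    [0,0,-0.54,0,100],
    [0,0,-0.54,0,40],
    [0,0,-0.54,0,40],
    [0,0,-0.54,0,40],
    [0,0,-0.54,0,40],
    [0,0,-0.54,0,40],
    [0,0,-0.54,0,40]
  ],
  "grip_force": 40
}}

```text
time_s: 4.95
ee_pos: [0.5066, 0.2385, 0.0258]
ee_rot: [1.629, 2.686, 0.0]
force: [-0.4, -1.4, 2.8]
grip_width: 0.544
```

>>> {"name": "send_rows", "arguments": {
  "deltas": [
    [0,0,0,0,40],
    [0,0,0,0,40],
    [0,0,0,0,40]
  ]
}}

```text
time_s: 5.25
ee_pos: [0.5065, 0.2385, 0.0258]
ee_rot: [1.629, 2.686, 0.0]
force: [-0.8, -0.7, 4.0]
grip_width: 0.536
```

>>> {"name": "send_rows", "arguments": {
  "deltas": [
    [0,0,0.3,0,40],
    [0,0,0.6,0,40],
    [0,0,0.9,0,40],
    [0,0,1,0,40],
    [0,0,1,0,40]
  ]
}}

```text
time_s: 5.75
ee_pos: [0.5074, 0.2391, 0.1777]
ee_rot: [1.628, 2.684, 0.005]
force: [-0.2, 0.6, -5.8]
grip_width: 0.54
```

>>> {"name": "send_rows", "arguments": {
  "deltas": [
    [0.09,-0.3,0,-0.02,40],
    [0.09,-0.6,0,-0.02,40],
    [0.09,-0.9,0,-0.02,40],
    [0.09,-1,0,-0.02,40]
  ]
}}

```text
time_s: 6.15
ee_pos: [0.5185, 0.0817, 0.1728]
ee_rot: [-1.801, -2.572, 0.01]
force: [-0.2, -0.5, -4.5]
grip_width: 0.539
```

>>> {"name": "send_rows", "arguments": {
  "deltas": [
    [0.09,-0.3,0,-0.02,40],
    [0.09,-0.6,0,-0.02,40],
    [0.09,-0.9,0,-0.02,40],
    [0.09,-1,0,-0.02,40]
  ]
}}

```text
time_s: 6.55
ee_pos: [0.5317, -0.0678, 0.1731]
ee_rot: [-1.959, -2.453, 0.008]
force: [-0.7, -1.2, -4.9]
grip_width: 0.543
```

>>> {"name": "send_rows", "arguments": {
  "deltas": [
    [0.11,-0.3,0,-0.019,40],
    [0.11,-0.6,0,-0.019,40],
    [0.11,-0.9,0,-0.019,40],
    [0.11,-1,0,-0.019,40],
    [0.11,-1,0,-0.019,40]
  ]
}}

```text
time_s: 7.05
ee_pos: [0.5483, -0.215, 0.1733]
ee_rot: [-2.101, -2.332, 0.004]
force: [-0.5, 0.0, -5.8]
grip_width: 0.542
```

```bash
python3 - <<'E'
from h import *
import pickle
o=r.get_obs()
print(tcp().round(4),jaw(),o["force"],o["grip_width"])
E
```

```text
[ 0.5483 -0.215   0.1733] 5.986611608670011 [-0.50222128  0.02591993 -5.84036609] 0.5418333904895475
```

>>> {"name": "send_rows", "arguments": {
  "deltas": [
    [0.01,-0.13,-0.25,0.0006,40],
    [0.01,-0.13,-0.47,0.0006,40],
    [0.01,-0.13,-0.47,0.0006,40],
    [0.01,-0.13,-0.47,0.0006,40],
    [0.01,-0.13,-0.47,0.0006,40]
  ]
}}

```text
time_s: 7.55
ee_pos: [0.5529, -0.2297, 0.1068]
ee_rot: [2.089, 2.345, 0.002]
force: [0.6, -0.5, -4.8]
grip_width: 0.544
```

```bash
python3 - <<'E'
from h import *
import pickle
print(tcp().round(4),jaw())
s=snap("wrist"); save(s,"w5.png",(200,120,440,300),3.3); pickle.dump(s,open("w5.pkl","wb"))
for n in("scene","side"): pickle.dump(snap(n),open(n+"5.pkl","wb"))
E
```

```text
[ 0.5529 -0.2297  0.1068] 6.609615552507189
```

View pics/w5.png

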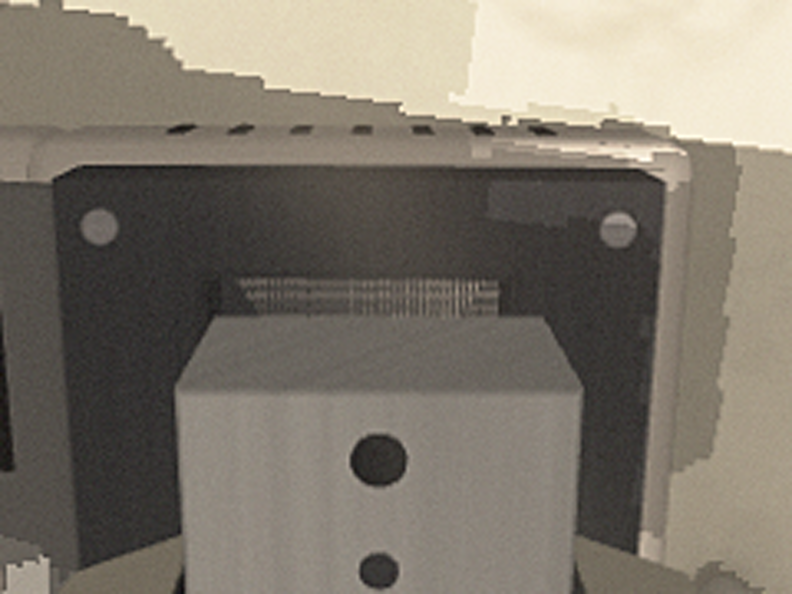

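The crop shows the block's far top edge from (177,388) to (582,388), and the heater screws at (99,226) and (618,229). I'll compute the relative offset from these.

```bash
cat > rel.py <<'E'
from h import *
import pickle
for i in range(4): print(tcp().round(4),round(jaw(),2))
s=pickle.load(open("w5.pkl","rb"))
u=lambda p:(np.array(p,float)+.5)/3.3-.5+[200,120]
z=.1035
S=onz(s,u([(99,226),(618,229)]),.062); B=onz(s,u([(177,388),(582,388)]),z+.0192)
for n,Q in(("screw",S),("blk",B)): print(n,Q.round(4),np.linalg.norm(Q[1]-Q[0]),np.degrees(np.arctan2(*(Q[1]-Q[0])[1::-1])))
a=np.radians(6.3);x=np.array([np.cos(a),np.sin(a)]);y=np.array([-x[1],x[0]])
H=S.mean(0)[:2]-.0507*y; b=B.mean(0)[:2]-.04*y; print("heater",H,"block",b,"H-b in heater axes",(H-b)@x,(H-b)@y,"world",H-b)
E
python3 rel.py; sleep 1; python3 -c "
from h import *
print(tcp(),jaw(),r.get_obs()['time_s'])"
```

```text
[ 0.5526 -0.2307  0.1069] 6.55
[ 0.5526 -0.2307  0.1069] 6.55
[ 0.5526 -0.2307  0.1069] 6.55
[ 0.5526 -0.2307  0.1069] 6.55
screw [[ 0.4987 -0.1872  0.062 ]
 [ 0.5866 -0.1777  0.062 ]] 0.0884305476404955 6.203257876704022
blk [[ 0.5224 -0.1953  0.1227]
 [ 0.5722 -0.1895  0.1227]] 0.05018607230165517 6.546451075344632
heater [ 0.54823306 -0.23284311] block [ 0.55170445 -0.23216842] H-b in heater axes -0.0035244678213577243 -0.0002896849109494565 world [-0.0034714  -0.00067469]
[ 0.55260267 -0.23067108  0.10688353] 6.546851496493013 7.7
```

>>> {"name": "send_rows", "arguments": {
  "deltas": [
    [-0.02,-0.01,0,-0.0007,40],
    [-0.02,-0.01,-0.05,-0.0007,40],
    [-0.02,-0.01,-0.09,-0.0007,40],
    [-0.02,-0.01,-0.12,-0.0007,40],
    [-0.02,-0.01,-0.14,-0.0007,40],
    [-0.02,-0.01,-0.15,-0.0007,40],
    [-0.02,-0.01,-0.15,-0.0007,40]
  ]
}}

```text
time_s: 8.4
ee_pos: [0.5484, -0.2324, 0.0824]
ee_rot: [-2.097, -2.339, 0.0]
force: [0.1, -0.2, -5.1]
grip_width: 0.545
```

>>> {"name": "send_rows", "arguments": {
  "deltas": [
    [0,0,-0.01,0,40],
    [0,0,-0.02,0,40],
    [0,0,-0.02,0,40]
  ]
}}

```text
time_s: 8.7
ee_pos: [0.5485, -0.2325, 0.0796]
ee_rot: [-2.097, -2.339, 0.0]
force: [0.3, -0.8, -4.2]
grip_width: 0.536
```

>>> {"name": "send_rows", "arguments": {
  "deltas": [
    [0,0,-0.02,0,40],
    [0,0,-0.04,0,40],
    [0,0,-0.06,0,40],
    [0,0,-0.07,0,40],
    [0,0,-0.07,0,40]
  ]
}}

```text
time_s: 9.2
ee_pos: [0.5483, -0.2324, 0.0689]
ee_rot: [-2.096, -2.339, 0.0]
force: [-0.3, 0.0, -4.5]
grip_width: 0.539
```

>>> {"name": "send_rows", "arguments": {
  "deltas": [
    [0,0,-0.01,0,40],
    [0,0,-0.02,0,40],
    [0,0,-0.02,0,40]
  ]
}}

```text
time_s: 9.5
ee_pos: [0.5484, -0.2325, 0.0661]
ee_rot: [-2.097, -2.339, 0.0]
force: [-0.4, -0.2, -4.5]
grip_width: 0.541
```

>>> {"name": "send_rows", "arguments": {
  "deltas": [
    [0,0,-0.006,0,40],
    [0,0,-0.012,0,40],
    [0,0,-0.012,0,40]
  ]
}}

```text
time_s: 9.8
ee_pos: [0.5485, -0.2325, 0.0658]
ee_rot: [2.097, 2.339, -0.001]
force: [-5.6, 0.9, 10.3]
grip_width: 0.543
```

The force jumped to +10 N at exactly the home height, so the block is on the well floor. Releasing it.

>>> {"name": "send_rows", "arguments": {
  "deltas": [
    [0,0,0.01,0,100],
    [0,0,0.01,0,100],
    [0,0,0.01,0,100],
    [0,0,0.01,0,100],
    [0,0,0.01,0,100],
    [0,0,0.01,0,100],
    [0,0,0.01,0,100]
  ]
}}

```text
time_s: 10.5
ee_pos: [0.5485, -0.2325, 0.0659]
ee_rot: [-2.097, -2.339, -0.0]
force: [0.1, -0.3, -0.6]
grip_width: 0.998
```

>>> {"name": "send_rows", "arguments": {
  "deltas": [
    [0,0,0.3,0,100],
    [0,0,0.6,0,100],
    [0,0,0.9,0,100],
    [0,0,1,0,100],
    [0,0,1,0,100]
  ]
}}

```text
time_s: 11.0
ee_pos: [0.5502, -0.2328, 0.2192]
ee_rot: [2.093, 2.335, 0.003]
force: [-0.6, 0.9, -0.1]
grip_width: 0.998
```

```bash
python3 - <<'E'
from h import *
import pickle
print(tcp().round(4),jaw())
I=[]
for n,c in(("wrist",(220,110,420,260)),("scene",(318,135,418,210)),("side",(303,310,403,385)),("side",(280,240,380,315))):
    s=snap(n); pickle.dump(s,open(n+"6.pkl","wb")); x0,y0,x1,y1=c
    I.append(cv2.resize(np.ascontiguousarray(s["color"][y0:y1,x0:x1,::-1]),(400,300),interpolation=cv2.INTER_CUBIC))
cv2.imwrite("pics/c6.png",np.vstack([np.hstack(I[:2]),np.hstack(I[2:])]))
E
```

```text
[ 0.5502 -0.2328  0.2192] 6.253811998023709
```

View pics/c6.png

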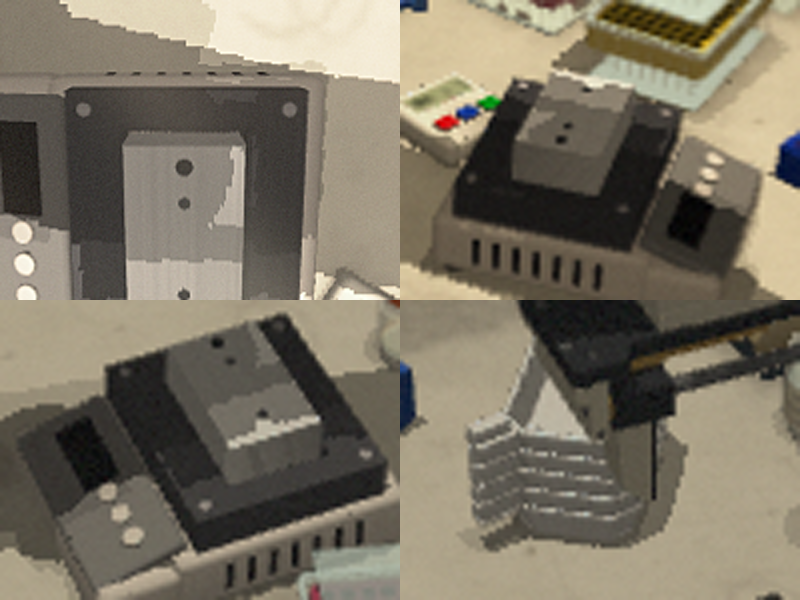

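Block check: it sits level inside the well opening, about half its height proud, and all the pictured heater parts are in place. Next is the pan lug.

>>> {"name": "send_rows", "arguments": {
  "deltas": [
    [-0.25,0.72,0,-0.109,100],
    [-0.25,0.72,0,-0.109,100],
    [-0.25,0.72,0,-0.109,100],
    [-0.25,0.72,0,-0.109,100],
    [-0.25,0.72,0,-0.109,100]
  ]
}}

```text
time_s: 11.7
ee_pos: [0.5101, -0.1236, 0.2148]
ee_rot: [-2.763, -1.493, 0.003]
force: [0.2, -0.3, -0.7]
grip_width: 0.999
```

>>> {"name": "send_rows", "arguments": {
  "deltas": [
    [-0.25,0.72,0,-0.108,60],
    [-0.25,0.72,0,-0.108,60],
    [-0.25,0.72,0,-0.108,60],
    [-0.25,0.72,0,-0.108,60],
    [-0.25,0.72,0,-0.108,60],
    [-0.25,0.72,0,-0.108,60]
  ]
}}

```text
time_s: 12.3
ee_pos: [0.4728, -0.0163, 0.2149]
ee_rot: [-3.102, -0.494, 0.003]
force: [1.2, 0.3, 0.5]
grip_width: 0.602
```

```bash
python3 - <<'E'
from h import *
import pickle
print(tcp().round(4),jaw())
s=snap("wrist"); save(s,"w7.png",(200,130,460,325),3); pickle.dump(s,open("w7.pkl","wb"))
print(proj(s,[[.4748,-.0158,.089],[.5425,.0155,.08]]).round(0))
E
```

```text
[ 0.4728 -0.0163  0.2149] -71.90705301031402
[[315. 228.]
 [304. 133.]]
```

View pics/w7.png

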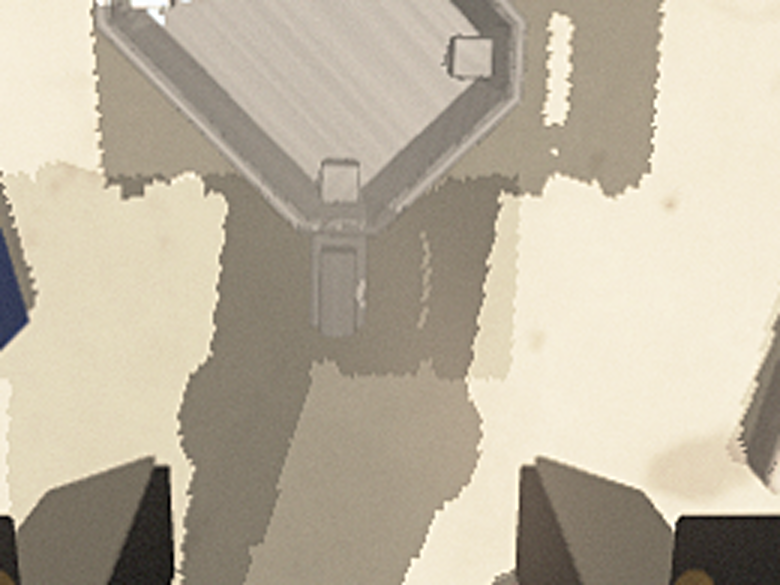

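The crop shows the lug's top face at x 320–358 and y 247–337, centred at (339,292). It stands upright in the image, so the jaw angle is right.

```bash
python3 - <<'E'
from h import *
import pickle
s=pickle.load(open("w7.pkl","rb"))
Q=onz(s,(np.array([(339,292),(320,247),(358,247),(320,337),(358,337)])+.5)/3-.5+[200,130],.089)
o=r.get_obs();M=R.from_rotvec(o["ee_rot"]).as_matrix()
print(Q.round(4),tcp().round(4),jaw()); print(((Q-tcp())@M).round(4))
E
```

```text
[[ 0.4748 -0.0139  0.089 ]
 [ 0.485  -0.0053  0.089 ]
 [ 0.4881 -0.0149  0.089 ]
 [ 0.461  -0.0129  0.089 ]
 [ 0.4643 -0.0228  0.089 ]] [ 0.4729 -0.0165  0.215 ] -71.72186293040153
[[ 0.0028 -0.0018  0.126 ]
 [ 0.0152 -0.0068  0.126 ]
 [ 0.0152  0.0034  0.126 ]
 [-0.0099 -0.007   0.126 ]
 [-0.01    0.0034  0.126 ]]
```

>>> {"name": "send_rows", "arguments": {
  "deltas": [
    [0.013,0.017,-0.3,0,60],
    [0.013,0.017,-0.6,0,60],
    [0.013,0.017,-0.8,0,50],
    [0.013,0.017,-0.88,0,40],
    [0.013,0.017,-0.905,0,40],
    [0.013,0.017,-0.905,0,40]
  ],
  "grip_force": 15
}}

```text
time_s: 12.95
ee_pos: [0.4759, -0.014, 0.0806]
ee_rot: [-3.102, -0.496, -0.0]
force: [-0.4, -1.0, 0.5]
grip_width: 0.404
```

```bash
python3 - <<'E'
from h import *
import pickle
o=r.get_obs();print(tcp().round(4),jaw(),o["force"],o["grip_width"])
s=snap("wrist"); save(s,"w8.png",(220,190,420,340),3); pickle.dump(s,open("w8.pkl","wb"))
c=np.array([.4748,-.0139,.089]);a=np.radians(-72);v=np.array([np.cos(a),np.sin(a),0]);w=np.array([-v[1],v[0],0])
print((proj(s,[c+i*.005*v+j*.012*w for i in(-1,1) for j in(-1,1)])-[220,190])*3)
E
```

```text
[ 0.4759 -0.014   0.0806] -71.81685136373912 [-0.36644981 -1.02069381  0.46811552] 0.40362462229269447
[[249.73178546 431.13601879]
 [248.52696014 291.31937833]
 [313.4584857  431.27478141]
 [315.27962562 291.47063367]]
```

View pics/w8.png

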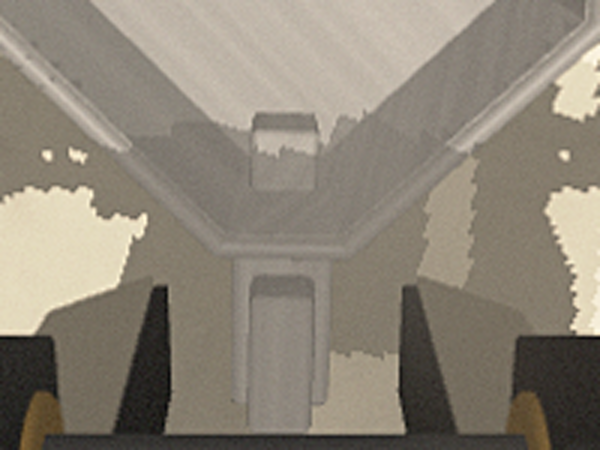

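The view shows the lug between the fingers at x 250–313, as predicted. Closing gently.

>>> {"name": "send_rows", "arguments": {
  "deltas": [
    [0,0,-0.007,0,5],
    [0,0,-0.007,0,5],
    [0,0,-0.007,0,5],
    [0,0,-0.007,0,5],
    [0,0,-0.007,0,5],
    [0,0,-0.007,0,5],
    [0,0,-0.007,0,5]
  ],
  "grip_force": 15
}}

```text
time_s: 13.7
ee_pos: [0.4756, -0.0141, 0.0794]
ee_rot: [3.102, 0.495, 0.0]
force: [-0.2, 0.1, 4.5]
grip_width: 0.103
```

>>> {"name": "send_rows", "arguments": {
  "deltas": [
    [0,0,0.007,0,5],
    [0,0,0.014,0,5],
    [0,0,0.02,0,5],
    [0,0,0.027,0,5],
    [0,0,0.033,0,5],
    [0,0,0.04,0,5]
  ]
}}

```text
time_s: 14.3
ee_pos: [0.4756, -0.0138, 0.0852]
ee_rot: [-3.102, -0.495, -0.0]
force: [1.7, 0.6, -3.4]
grip_width: 0.105
```

>>> {"name": "send_rows", "arguments": {
  "deltas": [
    [0,0,0.01,0,5],
    [0,0,0.02,0,5],
    [0,0,0.03,0,5],
    [0,0,0.04,0,5],
    [0,0,0.05,0,5],
    [0,0,0.06,0,5],
    [0,0,0.07,0,5]
  ]
}}

```text
time_s: 15.0
ee_pos: [0.4753, -0.0143, 0.0957]
ee_rot: [3.102, 0.495, -0.001]
force: [-0.2, -1.1, -2.4]
grip_width: 0.105
```

```bash
python3 - <<'E'
from h import *
import pickle
o=r.get_obs();print(tcp().round(4),jaw(),o["force"],o["moment"],o["grip_width"])
for n in("scene","side","wrist"): pickle.dump(snap(n),open(n+"9.pkl","wb"))
a=pickle.load(open("scene9.pkl","rb"));b=pickle.load(open("side9.pkl","rb"));c=pickle.load(open("wrist9.pkl","rb"))
f=lambda s,x,y,w,h:cv2.resize(np.ascontiguousarray(s["color"][y:y+h,x:x+w,::-1]),(400,300),interpolation=cv2.INTER_CUBIC)
a0=pickle.load(open("scene0.pkl","rb"))
cv2.imwrite("pics/c9.png",np.vstack([np.hstack([f(a0,275,200,100,75),f(a,275,200,100,75)]),np.hstack([f(b,270,235,100,75),f(c,160,100,320,240)])]))
E
```

```text
[ 0.4753 -0.0143  0.0957] -71.8829976794325 [-0.24194943 -1.09204931 -2.35737115] [-0.27819341  0.04107202 -0.0733325 ] 0.10462666652161261
```

>>> {"name": "send_rows", "arguments": {
  "deltas": [
    [0,0,0.01,0,5],
    [0,0,0.02,0,5],
    [0,0,0.03,0,5],
    [0,0,0.035,0,5],
    [0,0,0.035,0,5],
    [0,0,0.035,0,5]
  ]
}}

```text
time_s: 15.75
ee_pos: [0.4755, -0.0139, 0.1009]
ee_rot: [3.102, 0.495, 0.0]
force: [0.4, -0.2, -1.2]
grip_width: 0.11
```

```bash
cat > trk.py <<'E'
from h import *
import pickle,sys
t=sys.argv[1]
pan=np.array([.5425,.0155]);yaw=np.radians(-27);M=np.array([[np.cos(yaw),-np.sin(yaw)],[np.sin(yaw),np.cos(yaw)]])
o=r.get_obs();print(tcp().round(4),o["force"].round(1),o["grip_width"])
for n in("scene","side"):
    s0=pickle.load(open(n+"0.pkl","rb")); s=snap(n); pickle.dump(s,open(n+t+".pkl","wb"))
    g0,g=[cv2.cvtColor(x["color"],cv2.COLOR_RGB2GRAY) for x in(s0,s)]
    L=[("far",32,44,80),("lug",-44,-56,89),("+-",34,-46,80),("-+",-34,46,80),("low far",32,44,52),("low +-",32,-44,38),("low -+",-32,44,38)]
    P=np.array([[*(pan+M@np.array([x,y])/1000),z/1000] for _,x,y,z in L]); p=proj(s0,P).astype(np.float32)
    up=proj(s0,P+[0,0,.01])-p
    q,st,e=cv2.calcOpticalFlowPyrLK(g0,g,p.reshape(-1,1,2),None,winSize=(9,9),maxLevel=2)
    for l,a,b,u,k,er in zip(L,p,q.reshape(-1,2),up,st,e): print(n,l[0],a.round(0),"d",(b-a).round(1),"10mm up=",u.round(1),int(k[0]),er[0].round(0))
E
python3 trk.py 10
```

```text
[ 0.4755 -0.0139  0.1009] [ 0.4 -0.2 -1.2] 0.10956265809797915
scene far [289. 230.] d [ 0.6 -0.7] 10mm up= [-0.2 -3.9] 1 17.0
scene lug [354. 226.] d [19.4 10.5] 10mm up= [ 0.3 -4. ] 1 16.0
scene +- [325. 212.] d [-24.9   8. ] 10mm up= [ 0.1 -3.9] 1 30.0
scene -+ [309. 248.] d [ 82.7 -78.7] 10mm up= [-0.  -3.9] 1 36.0
scene low far [289. 240.] d [ 1.3 -1.3] 10mm up= [-0.2 -3.8] 1 14.0
scene low +- [324. 228.] d [-46.  -0.] 10mm up= [ 0.1 -3.7] 1 20.0
scene low -+ [309. 263.] d [-320.6  192.9] 10mm up= [-0.  -3.7] 0 7.6196675e+31
side far [343. 250.] d [-6.4 -9.6] 10mm up= [-0.  -3.4] 1 35.0
side lug [303. 269.] d [-0.5  1.1] 10mm up= [-0.2 -3.4] 1 25.0
side +- [337. 273.] d [-64.7 -93.5] 10mm up= [-0.  -3.4] 1 21.0
side -+ [316. 247.] d [-8.3 20.6] 10mm up= [-0.1 -3.3] 1 38.0
side low far [343. 259.] d [-33.9 -52.2] 10mm up= [-0.  -3.3] 1 91.0
side low +- [337. 287.] d [-15.8   9.6] 10mm up= [-0.  -3.3] 1 9.0
side low -+ [317. 261.] d [ 10.2 -35.3] 10mm up= [-0.1 -3.2] 1 28.0
```

>>> {"name": "send_rows", "arguments": {
  "deltas": [
    [0,0,0.01,0,5],
    [0,0,0.02,0,5],
    [0,0,0.02,0,5],
    [0,0,0.02,0,5],
    [0,0,0.02,0,5]
  ]
}}

```text
time_s: 16.35
ee_pos: [0.4754, -0.014, 0.1039]
ee_rot: [3.102, 0.495, -0.0]
force: [-0.0, -0.4, -1.0]
grip_width: 0.104
```

```bash
python3 - <<'E'
from h import *
import pickle
o=r.get_obs();print(tcp().round(4),o["force"].round(2),o["moment"].round(3),o["grip_width"])
a=pickle.load(open("w8.pkl","rb"));b=snap("wrist");pickle.dump(b,open("w11.pkl","wb"))
for s in(a,b):
    g=s["color"].mean(2); c=g[225:345,311:318].mean(1); d=np.diff(c); i=np.argsort(-abs(d))[:8]; print([(int(k)+225,int(d[k])) for k in sorted(i)])
    row=g[315:322,270:360].mean(0); d=np.diff(row); i=np.argsort(-abs(d))[:8]; print("cols",[(int(k)+270,int(d[k])) for k in sorted(i)])
    cols=g[215:222,:].mean(0)
E
```

```text
[ 0.4754 -0.014   0.1039] [-0.04 -0.37 -1.04] [-0.043  0.05   0.01 ] 0.10404647068885953
[(226, -26), (227, -33), (232, 18), (233, 22), (238, -16), (281, -18), (333, -36), (334, -65)]
cols [(275, -11), (276, 99), (301, -18), (322, -12), (323, 12), (329, 20), (352, -112), (353, 12)]
[(227, -15), (231, -18), (234, 12), (271, 12), (281, -24), (286, 14), (333, -25), (334, -82)]
cols [(288, 50), (295, -39), (296, -41), (303, 54), (304, 62), (324, -80), (333, 47), (340, -51)]
```

The lug edge stays at row 281 relative to the hand, so there is no slip, and the pull has dropped to about half the pan's weight, meaning three snaps are free. I'll clamp hard and pull the far snap.

>>> {"name": "send_rows", "arguments": {
  "deltas": [
    [0,0,0,0,5],
    [0,0,0,0,5],
    [0,0,0,0,5],
    [0,0,0,0,5],
    [0,0,0.02,0,5],
    [0,0,0.04,0,5],
    [0,0,0.06,0,5],
    [0,0,0.08,0,5],
    [0,0,0.1,0,5],
    [0,0,0.1,0,5]
  ],
  "grip_force": 60
}}

```text
time_s: 17.4
ee_pos: [0.4758, -0.014, 0.1194]
ee_rot: [3.102, 0.495, 0.001]
force: [0.4, -0.1, -1.1]
grip_width: 0.106
```

```bash
python3 - <<'E'
from h import *
o=r.get_obs();print(tcp().round(4),o["force"].round(2),o["moment"].round(3),o["grip_width"])
E
python3 trk.py 12|grep -E "scene (low )?far"
```

```text
[ 0.4758 -0.014   0.1194] [ 0.36 -0.09 -1.1 ] [0.011 0.017 0.   ] 0.10589170966101917
scene far [289. 230.] d [-0.5 -5.5] 10mm up= [-0.2 -3.9] 1 31.0
scene low far [289. 240.] d [ 2.7 -7.7] 10mm up= [-0.2 -3.8] 1 20.0
```

>>> {"name": "send_rows", "arguments": {
  "deltas": [
    [0,0,0.03,0,5],
    [0,0,0.06,0,5],
    [0,0,0.1,0,5],
    [0,0,0.15,0,5],
    [0,0,0.2,0,5],
    [0,0,0.25,0,5],
    [0,0,0.3,0,5],
    [0,0,0.3,0,5],
    [0,0,0.3,0,5]
  ]
}}

```text
time_s: 18.4
ee_pos: [0.4755, -0.014, 0.164]
ee_rot: [3.102, 0.495, 0.001]
force: [-0.4, -0.5, -1.5]
grip_width: 0.101
```

```bash
python3 - <<'E'
from h import *
import pickle
o=r.get_obs();print(tcp().round(4),o["force"].round(2),o["moment"].round(3),o["grip_width"])
b=snap("wrist");pickle.dump(b,open("w13.pkl","wb"))
for f in("w11.pkl","w13.pkl"):
    s=pickle.load(open(f,"rb"));g=s["color"].mean(2); c=g[100:345,311:318].mean(1); d=np.diff(c); i=np.argsort(-abs(d))[:12]; print([(int(k)+100,int(d[k])) for k in sorted(i)])
E
```

```text
[ 0.4755 -0.014   0.164 ] [-0.41 -0.49 -1.52] [-0.006  0.043 -0.024] 0.10126535964493402
[(226, -12), (227, -15), (230, -11), (231, -18), (234, 12), (271, 12), (280, -12), (281, -24), (286, 14), (333, -25), (334, -82), (335, 11)]
[(225, -19), (226, -18), (230, -14), (231, -14), (235, 12), (271, 13), (275, 12), (280, -14), (281, -23), (286, 15), (333, -26), (334, -79)]
```

>>> {"name": "send_rows", "arguments": {
  "deltas": [
    [0,-0.1,0.05,0,5],
    [0.03,-0.25,0.1,0,5],
    [0.03,-0.4,0.1,0,5],
    [0.03,-0.55,0.1,0,5],
    [0.03,-0.7,0.1,0,5],
    [0.03,-0.83,0.1,0,5]
  ]
}}

```text
time_s: 19.05
ee_pos: [0.4795, -0.1397, 0.1784]
ee_rot: [-3.102, -0.494, 0.001]
force: [0.8, 0.1, -1.3]
grip_width: 0.107
```

>>> {"name": "send_rows", "arguments": {
  "deltas": [
    [0,-0.15,0,0,5],
    [0.03,-0.3,0,0,5],
    [0.03,-0.45,0,0,5],
    [0.03,-0.6,0,0,5],
    [0.03,-0.72,0,0,5],
    [0.03,-0.8,0,0,5],
    [0.03,-0.82,0,0,5],
    [0.03,-0.82,0,0,5],
    [0.03,-0.82,0,0,5]
  ]
}}

```text
time_s: 19.95
ee_pos: [0.4846, -0.2603, 0.1788]
ee_rot: [-3.101, -0.497, 0.0]
force: [0.4, -0.4, -0.8]
grip_width: 0.101
```

```bash
python3 - <<'E'
from h import *
import pickle
o=r.get_obs();print(tcp().round(4),jaw(),o["force"].round(2),o["moment"].round(3),o["grip_width"])
for n in("scene","side","wrist"): pickle.dump(snap(n),open(n+"14.pkl","wb"))
a,b,c=[pickle.load(open(n+"14.pkl","rb")) for n in("scene","side","wrist")]
yaw=np.radians(-27);M=np.array([[np.cos(yaw),-np.sin(yaw)],[np.sin(yaw),np.cos(yaw)]])
for t in(0,.165): # far corner expected pixel level / tilted
    far=np.array([*(tcp()[:2]-[.0007,0]+M@[.076,.100]),tcp()[2]+.0096-.009-.147*t])
    print(t,[proj(s,far).round(0).tolist() for s in(a,b,c)])
E
```

```text
[ 0.4846 -0.2603  0.1788] -71.78613930909017 [ 0.42 -0.4  -0.75] [-0.021  0.072  0.051] 0.1012745776280169
0 [[[338.0, 127.0]], [[382.0, 280.0]], [[272.0, 12.0]]]
0.165 [[[338.0, 137.0]], [[382.0, 290.0]], [[278.0, 28.0]]]
```

>>> {"name": "send_rows", "arguments": {
  "deltas": [
    [0,0,-0.06,0,5],
    [0,0,-0.12,0,5],
    [0,0,-0.18,0,5],
    [0,0,-0.24,0,5],
    [0,0,-0.28,0,5],
    [0,0,-0.31,0,5],
    [0,0,-0.33,0,5],
    [0,0,-0.33,0,5]
  ],
  "grip_force": 60
}}

```text
time_s: 20.9
ee_pos: [0.4844, -0.2614, 0.1291]
ee_rot: [-3.102, -0.495, 0.001]
force: [-0.7, 0.7, -0.7]
grip_width: 0.098
```

>>> {"name": "send_rows", "arguments": {
  "deltas": [
    [0,0,-0.01,0,5],
    [0,0,-0.02,0,5],
    [0,0,-0.03,0,5],
    [0,0,-0.04,0,5],
    [0,0,-0.04,0,5]
  ],
  "grip_force": 30
}}

```text
time_s: 21.4
ee_pos: [0.4843, -0.2614, 0.1232]
ee_rot: [-3.102, -0.495, 0.0]
force: [0.4, 0.6, 0.6]
grip_width: 0.103
```

>>> {"name": "send_rows", "arguments": {
  "deltas": [
    [0,0,-0.01,0,5],
    [0,0,-0.02,0,5],
    [0,0,-0.03,0,5],
    [0,0,-0.04,0,5],
    [0,0,-0.05,0,5],
    [0,0,-0.05,0,5]
  ]
}}

```text
time_s: 22.0
ee_pos: [0.4845, -0.2617, 0.1159]
ee_rot: [3.102, 0.495, 0.0]
force: [-0.7, -1.6, 2.5]
grip_width: 0.105
```

>>> {"name": "send_rows", "arguments": {
  "deltas": [
    [0,0,-0.01,0,5],
    [0,0,-0.02,0,5],
    [0,0,-0.03,0,5],
    [0,0,-0.035,0,5],
    [0,0,-0.035,0,5]
  ]
}}

```text
time_s: 22.5
ee_pos: [0.4843, -0.2614, 0.1105]
ee_rot: [-3.102, -0.495, 0.001]
force: [-2.5, -1.1, 2.3]
grip_width: 0.107
```

>>> {"name": "send_rows", "arguments": {
  "deltas": [
    [0,0,-0.005,0,5],
    [0,0,-0.01,0,5],
    [0,0,-0.01,0,5]
  ]
}}

```text
time_s: 22.8
ee_pos: [0.4844, -0.2614, 0.1091]
ee_rot: [-3.102, -0.495, 0.0]
force: [-1.8, -0.3, 1.5]
grip_width: 0.108
```

>>> {"name": "send_rows", "arguments": {
  "deltas": [
    [0,0,0,0,5],
    [0,0,0,0,5],
    [0,0,0,0,5],
    [0,0,0,0,5]
  ],
  "grip_force": 60
}}

```text
time_s: 23.2
ee_pos: [0.4845, -0.2614, 0.1091]
ee_rot: [-3.102, -0.495, -0.0]
force: [-2.0, -0.4, 3.2]
grip_width: 0.101
```

>>> {"name": "send_rows", "arguments": {
  "deltas": [
    [0,0,0.03,0,5],
    [0,0,0.07,0,5],
    [0,0,0.12,0,5],
    [0,0,0.17,0,5],
    [0,0,0.22,0,5],
    [0,0,0.27,0,5],
    [0,0,0.31,0,5],
    [0,0,0.33,0,5],
    [0,0,0.33,0,5],
    [0,0,0.33,0,5]
  ]
}}

```text
time_s: 24.2
ee_pos: [0.4843, -0.2614, 0.1585]
ee_rot: [-3.102, -0.495, 0.0]
force: [0.4, -0.7, -2.2]
grip_width: 0.1
```

```bash
python3 - <<'E'
from h import *
import pickle
o=r.get_obs();print(tcp().round(4),jaw(),o["force"].round(2),o["moment"].round(3),o["grip_width"])
a,b,c=[snap(n) for n in("scene","side","wrist")]
yaw=np.radians(-27);M=np.array([[np.cos(yaw),-np.sin(yaw)],[np.sin(yaw),np.cos(yaw)]])
for t in(0,.165):
    far=np.array([*(tcp()[:2]-[.0007,0]+M@[.076,.100]),tcp()[2]+.0096-.009-.147*t])
    print(t,[proj(s,far).round(0).tolist() for s in(a,b,c)])
f=lambda s,x,y,w,h:cv2.resize(np.ascontiguousarray(s["color"][y:y+h,x:x+w,::-1]),(400,300),interpolation=cv2.INTER_CUBIC)
cv2.imwrite("pics/fin.png",np.vstack([np.hstack([f(a,300,100,140,105),f(a,265,190,100,75)]),np.hstack([f(b,300,270,120,90),f(c,160,0,448,336)])]))
for n,s in zip("abc",(a,b,c)): pickle.dump(s,open("fin_"+n+".pkl","wb"))
E
```

```text
[ 0.4843 -0.2614  0.1585] -71.86093676049165 [ 0.43 -0.66 -2.17] [-0.031  0.107 -0.051] 0.09959064036090257
0 [[[338.0, 135.0]], [[382.0, 289.0]], [[271.0, 12.0]]]
0.165 [[[338.0, 145.0]], [[382.0, 298.0]], [[277.0, 28.0]]]
```

View pics/fin.png

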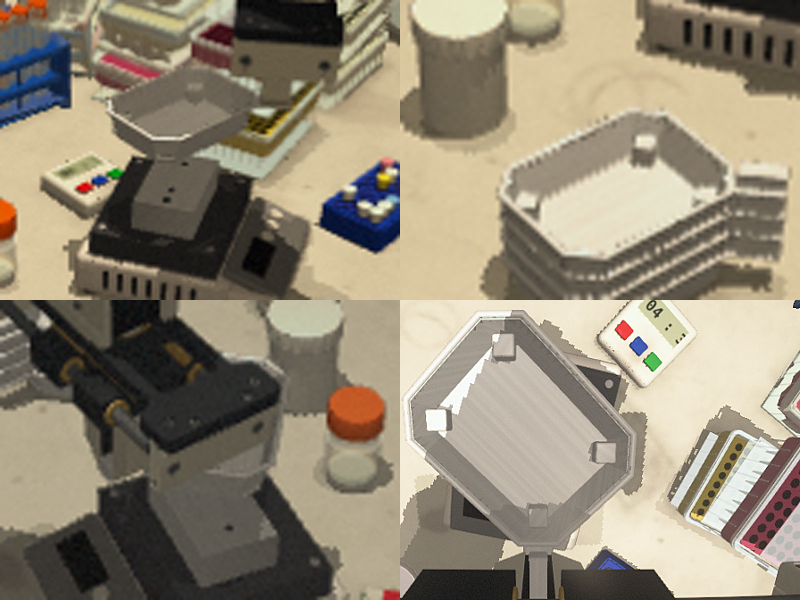

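```bash
python3 -c "
from h import *
o=r.get_obs();print(o['time_s'],tcp(),abs(o['dq']).max());print(r.close_job())"
```

```text
24.35 [ 0.48424342 -0.26135493  0.15826956] 0.0021704728596135454
the job is handed in; nothing more can be done
None
```

The job is handed in at 24.35 s: the block is in the heater's well and the gripper is holding the top pan level over it. No verdict was reported, so the checks below are my own.

- **Block:** I lowered the silver block until the force jumped to +10 N at exactly the home height, then let go. Pictures show it level in the well and standing proud as it should.
- **Peel:** The lug corner went up about 24 mm. The pull fell from about 3.4 N to about 1 N, and the lug did not slip in the fingers. Then I clamped at 60 N and lifted the far corner free.
- **Levelling:** The pan came away tilted, so I pressed it flat on the seated block's top, gripped again and raised it.
- **Final pose:** The underside is about 50 mm above the block and centred within about 1–2 mm by calculation. In the wrist picture the far corner is within 2 px of where a level pan would put it. The arm is at rest.
- **The rest of the bench:** The lower pans stand upright, within about 3 mm of where they started. The white pot and orange vial look untouched in the pictures; I did not measure them.

**Weak check:** my automatic tracking of the far corner during the peel was unreliable, because the rims all look alike. That the far corner stayed down rests on the force readings and the unchanged lug position.

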